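Pin the seat carrier on its stand and arm the stand's switch

ROBOT

A 6-joint arm with a two-finger parallel gripper is mounted at the origin on the work surface. World frame = base frame: x ahead of the robot, y to its left, z up, the work surface at z = 0. Lengths are in m, angles in degrees, forces in N, time in s.
With the tool pointing down it reaches from about 0.3 to 0.95 m from the base axis. Payload 3.1 kg.
Tool frame: the origin (TCP) lies at the very end of the fingers, on their centre line; the grasp point (between the pads) lies 19 mm behind it (r.pinch_z is the z of the grasp point in the tool frame, in m); z points along the fingers, x is the direction in which the jaws open and shut, and the axes are right-handed (so a half turn about z gives the same grasp; the last joint's range is limited). The gripper opens to 85 mm and grips with 20 to 120 N. Pads are 22 mm wide; open, the fingers measure 114 mm over their backs; the gripper's body (76 mm by 85 mm) begins 54 mm behind the grasp point. The pads swing forward as they close: fully open they stand 13 mm farther back than shut.
Start: joints at [63.386, 17.653, 93.61, -0, 68.738, -3.994], TCP at [0.24, 0.577, 0.199] pointing down, gripper open.
Joint ranges: [-175.34, 175.34], [-45.06, 112.39], [2.9, 150.54], [-68.45, 248.45], [3.09, 151.38], [-168.51, 168.51]. Speed limits (degrees/s): [159.86, 159.86, 180, 180, 180, 180].

INTERFACE

Orientations are given as [roll, pitch, yaw] about the fixed x, y, z axes, in that order (R = Rz(yaw) Ry(pitch) Rx(roll)).
In Python, from workcell import r gives the robot as it stands. The module is installed in compiled form; this text tells all that it offers.
- The arm moves only by the tool play_rows, never from a script. Its argument "motion" is a list of rows, each a list of 4 numbers: the shift along the tool's x, y, z in m, then the turn about the tool's z in degrees. A call has exactly 8 rows; each row is the pose to reach, as a shift and turn from the pose commanded when the call began, along the tool's axes at that moment; what a row does not reach only later rows make up. A row lasts 1/8 s, in which the tool goes at most 62.5 mm and 10.7 degrees, less where a joint would pass 70% of its speed; a pose out of reach is approached as far as the arm can. A call with a gripper value outside its range is refused whole. "fingers" is the closure, from 0 (fully open) to 1 (shut), set as the call begins (left out, the last holds). The fingers move at their own pace and stop on an object; the grip force is fixed at half the most. Time passes only in rows, so rows that repeat a pose let the fingers close, or fill a call up. It gives the time, the measured TCP pose, the force and the opening at its end, in the units of the state.
- r.read_state(): the state, without advancing time (a new reading comes with each control period).
- r.snapshot(name): name is "scene" or "top"; returns the picture (400x640x3 uint8, red, green, blue); there is no depth.
- r.calibration(name): a dict with "vertical_fov" (degrees; the focal length in pixels is half the picture's height over the tangent of half this angle, whatever the lens; pixels are square), "cx", "cy" (the principal point, pixels), "dist_coeffs" ([k1, k2, p1, p2, k3] as OpenCV has them; the pictures are not rectified), "extrinsics" (4x4, takes a point from world to camera coordinates). Camera axes: x right, y up, looking along -z (the intrinsics and any distortion apply to the point x, -y, -z); pixel columns grow to the right and rows downward; lengths in m; the calibration is good to about 2 mm. A picture is of the moment at which its call begins. calibration takes no time and is no camera call.
- r.finish_job(): hands the job in, once; it reports no verdict.
The state is a dict: "t": time; "joint_pos": joint angles; "dq": joint speeds; "effort": joint torques, N m; "ee_pos": TCP position; "orientation": TCP orientation; "wrist_force": force on the tool from outside, world axes, zero at the start; "torque": the same for the moment, N m; "width": finger opening in m.
Only numpy, scipy, OpenCV 4.12 (cv2) and the standard library are available. Lean on these libraries where they do the work, as an engineer would, in place of code of your own. Each camera call takes 0.05 s, during which the arm holds its last target. There are 200 camera calls.

TASK

Make the seat turn-over stand ready for use. First lock the carrier: push the linch pin fully home through the stub shaft, then flip its sprung ring down over the end of the shaft until it snaps round the pin's lower end. Then arm the stand at the switch box: lift the metal guard cover right open, flip the toggle beneath it right across to its other side, and shut the cover again fully, without disturbing the other things on the bench.

Things in the scene. Friction and masses are not known exactly. Their poses are not given: they have to be found in the camera images.
- stand: Fixed seat stand: grey pedestal (top 112 mm up, 55 to 95 mm along +x) with a level steel stub shaft, 26 mm thick, axis 85 mm up, that points along -x and ends 21 mm past the linch pin. A white cross-bar (200 mm along y, 23 to 37 mm along +x, top 107 mm up) hangs on the shaft. Origin: on the bench straight under the linch pin's axis; z up, x along the shaft towards the pedestal.
- pin_head (a point): Centre of the flat top of the linch pin's round head (23 mm across, 20 mm high), the place to push down. When the pin is home it is 118 mm above the bench. The ring is hinged in the head 12 mm below this point, on a level axis along the stand's y.
- pin (a joint): How far the upright linch pin (11 mm thick) stands out above home, in m: 0 = home, head resting on the shaft; at most 0.024. It is captive in its hole, slides straight up and down, takes about 3 N to move and stays where it is left.
- ring_edge (a point): Point on the centre line of the ring's far edge, 56 mm from its hinge. The ring is a round steel loop, 56 mm across (centre line), of 6 mm wire, hinged in the pin's head.
- ring (a joint): Ring angle in rad: 0 = open, standing out level from the pin's head along the stand's -x (as it starts); 1.6 = shut, hanging straight down round the shaft and under the pin's end. Sprung over-centre: let go below about 0.6 it springs back open, beyond about 0.85 it snaps shut. Pressing down its far edge takes 1 to 2 N.
- switchbox: Fixed grey switch box, 200 mm along x, 150 mm along y, 60 mm high, with the guarded toggle on its flat top. Origin: on the bench under the box's centre; z up, x level, from the cover's tab towards its hinge. Two low round fittings (lamp and plug, at most 12 mm high) stand on the top at x = -75, y = +50 and -50 mm.
- cover_hinge (a point): Middle of the cover's hinge axis, which runs along the box's y, 90 mm above the bench, 35 mm along the box's +x from its centre. The hinge brackets stand at 33 to 39 mm either side and rise 98 mm above the bench.
- cover_tab (a point): Grip point on the finger tab that sticks out level, away from the hinge, at the top of the cover's free end. The tab is 14 mm wide (along the box's y), 8 mm thick, 34 mm long. This point is 106 mm from the hinge along the shut cover, 16 mm above the hinge's height (106 mm above the bench) when shut, and 22 mm out from the cover's end wall.
- cover (a joint): Opening angle in rad: 0 = shut, 1.9 = fully open, leaning back beyond upright. The cover is an aluminium channel, 84 mm long, 60 mm wide, its top 112 mm above the bench when shut, about 90 g. It swings freely: let go below about 1.4 it falls shut, above about 1.55 it falls fully open and stays.
- toggle_tip (a point): Centre of the 14 mm ball at the tip of the toggle's lever. The lever is 33 mm long to this point, 9 mm thick, and pivots 64 mm above the bench about the box's x axis, 13 mm along the box's -x from its centre. It can be reached only with the cover open.
- toggle (a joint): Toggle angle in rad: 0 = off, leaning 0.42 rad from upright to the box's -y; 0.84 = armed, leaning as much to the box's +y. Stiff: it stays where it is left, so push it right across to its stop; 1 to 2 N across its tip moves it.
- jar_c (a point): Small amber jar, 52 mm across, 62 mm high; bystander. Point at its centre.
- gluecan_c (a point): Steel can, 84 mm across, 110 mm high; bystander. Point at its centre.
- tape_c (a point): Yellow tape measure, 65 x 35 x 60 mm; bystander. Point at its centre.
- cliptub_c (a point): Open black tub, 110 x 80 x 40 mm; bystander. Point at its centre.
- mallet: Hammer lying on the bench; bystander.
- driver: Screwdriver lying on the bench; bystander.
- spanner: Spanner lying on the bench; bystander.

How it is judged:
By the outcome, as a careful person would: the job done as asked, in the order asked, and still so for the second after the job is handed in, with the robot touching nothing.
It also fails if it takes over 66 s, if anything falls off the work surface, if the arm or the gripper's body presses on something with over 40 N, if the wrist force passes 120 N, or if a joint passes its speed limit or range.

## Working session

There is one attempt and no reset: what is moved stays moved. The work goes in short steps, Python scripts to look and compute and a tool call to move; the robot and the scene stay as the last step left them, time stands still between calls to the robot, and variables do not carry over. Pictures are saved under pics/ and viewed, about 8 in all and at most 12, crops included, and the job is handed in when it is done.

Besides the shell and the picture viewer there is one more tool, called after "Call:" as name(argument=value, ...), one argument or row to a line, values as JSON. play_rows: Moves the arm, as the interface text tells. Its arguments: {"type":"object","properties":{"motion":{"type":"array"},"fingers":{"type":"number"}},"required":["motion"]}

```bash
mkdir -p pics; python3 - <<'E'
from workcell import r
import cv2
for n in("scene","top"):
    cv2.imwrite(f"pics/{n}0.png",r.snapshot(n)[:,:,::-1]); print(r.calibration(n))
print(r.read_state(), r.pinch_z)
E
```

```text
{'vertical_fov': 57.1913597997031, 'cx': 317.58606126125295, 'cy': 198.8723167067529, 'dist_coeffs': array([-0.0717972,  0.       ,  0.       ,  0.       ,  0.       ]), 'extrinsics': array([[-0.71572265,  0.69813458,  0.01868659,  0.36945826],
       [-0.48759084, -0.51867293,  0.70230589,  0.15461851],
       [ 0.49999625,  0.49354482,  0.71163   , -1.37177546],
       [ 0.        ,  0.        ,  0.        ,  1.        ]])}
{'vertical_fov': 51.52513507570243, 'cx': 321.1993700141211, 'cy': 201.0782056346835, 'dist_coeffs': array([-0.01243528,  0.        ,  0.        ,  0.        ,  0.        ]), 'extrinsics': array([[-0.00895998, -0.99982458, -0.01644756, -0.00439716],
       [ 0.99301294, -0.01083199,  0.1175073 , -0.52272569],
       [-0.11766484, -0.01527977,  0.99293581, -1.38248698],
       [ 0.        ,  0.        ,  0.        ,  1.        ]])}
{'t': 0.1, 'joint_pos': array([ 6.33866120e+01,  1.77011978e+01,  9.36813859e+01, -2.67901453e-04,
        6.87386741e+01, -3.99214873e+00]), 'dq': array([-0.0189139 , -0.03497977, -0.15280201, -0.00239077, -0.01250459,
       -0.12114092]), 'effort': array([-7.23069625e-04, -4.16403830e+01, -2.77646220e+01, -7.74683895e-05,
        4.01773868e-03, -1.86977098e-05]), 'ee_pos': array([0.24004573, 0.57618235, 0.19805071]), 'orientation': array([-1.79991807e+02,  1.20980894e-01,  6.73788668e+01]), 'wrist_force': array([-0.36274654,  0.7843689 ,  0.26990549]), 'torque': array([ 0.00952462, -0.00709833, -0.04700419]), 'width': 0.08517884301343712} -0.0187
```

View pics/scene0.png

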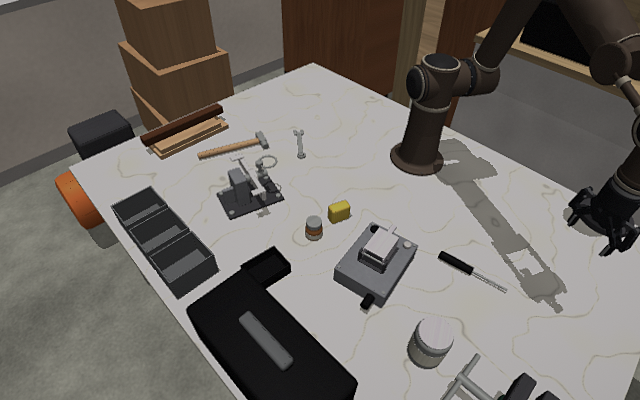

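View pics/top0.png

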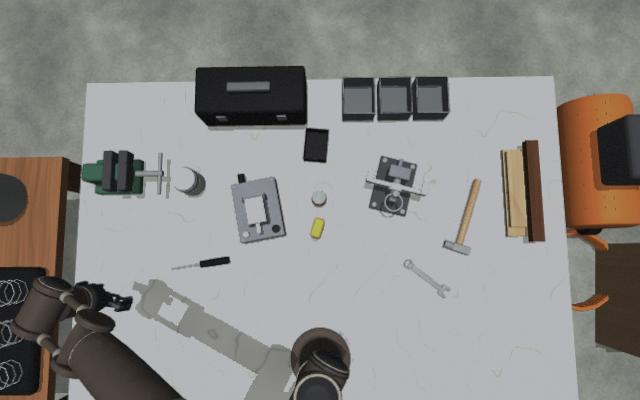

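```bash
cat >h.py <<'E'
from workcell import r
import cv2,numpy as np
def cal(n):
    c=r.calibration(n);f=200/np.tan(np.radians(c["vertical_fov"]/2))
    K=np.array([[f,0,c["cx"]],[0,f,c["cy"]],[0,0,1]]);E=np.diag([1,-1,-1,1])@c["extrinsics"]
    return K,c["dist_coeffs"],E
def ray(n,uv):
    K,d,E=cal(n);p=cv2.undistortPoints(np.array([[uv]],float),K,d)[0,0]
    R=E[:3,:3];return -R.T@E[:3,3],R.T@np.array([*p,1])
def plane(n,uv,z):
    o,d=ray(n,uv);return o+d*(z-o[2])/d[2]
def two(a,b):
    o1,d1=ray("scene",a);o2,d2=ray("top",b)
    s=np.linalg.lstsq(np.c_[d1,-d2],o2-o1,rcond=None)[0]
    p,q=o1+s[0]*d1,o2+s[1]*d2;return (p+q)/2,np.linalg.norm(p-q)
def proj(n,P):
    K,d,E=cal(n);return cv2.projectPoints(np.array(P,float).reshape(-1,3),cv2.Rodrigues(E[:3,:3])[0],E[:3,3],K,d)[0][:,0]
def crops(name,L,imgs=None):
    t=[]
    for n,x,y,w in L:
        im=r.snapshot(n) if imgs is None else imgs[n]
        c=cv2.resize(im[y:y+w*3//4,x:x+w],(400,300),interpolation=cv2.INTER_CUBIC);t.append(c)
    rows=[np.hstack(t[i:i+2]) for i in range(0,len(t),2)]
    cv2.imwrite(name,np.vstack(rows)[:,:,::-1])
E
python3 - <<'E'
from h import *
im={n:cv2.imread(f"pics/{n}0.png")[:,:,::-1] for n in("scene","top")}
crops("pics/c1.png",[("top",350,145,100),("top",215,170,100),("scene",205,145,100),("scene",325,220,100)],im)
E
```

```text
(no output)
```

View pics/c1.png

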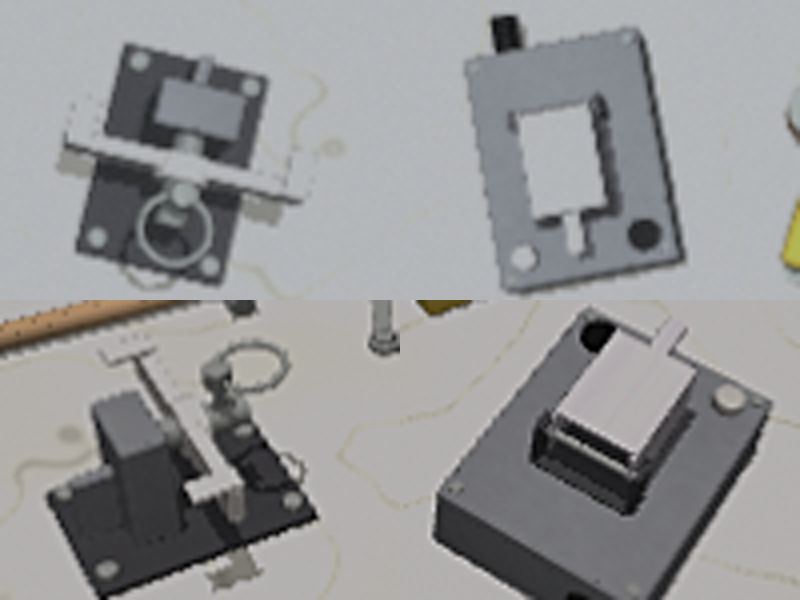

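```bash
python3 - <<'E'
from h import *
np.set_printoptions(precision=4,suppress=True)
T1=lambda x,y:((x-1.5)/4+350,(y-1.5)/4+145)
T2=lambda x,y:((x-401.5)/4+215,(y-1.5)/4+170)
S1=lambda x,y:((x-1.5)/4+205,(y-301.5)/4+145)
S2=lambda x,y:((x-401.5)/4+325,(y-301.5)/4+220)
print("head",two(S1(217,368),T1(184,193)))
for z in(.118,.13,.142):print(plane("top",T1(184,193),z),plane("scene",S1(217,368),z))
rg=plane("top",T1(170,263),.12);print("ring",rg)
pc=[plane("top",T1(*c),.112) for c in[(163,78),(246,92),(237,140),(153,120)]];print("ped",np.mean(pc,0))
bars=[plane("top",T1(*c),.107) for c in[(68,138),(300,197)]];print("bar",bars)
bx=[plane("top",T2(*c),.06) for c in[(465,62),(640,28),(683,262),(510,290)]];print("box",np.array(bx),np.mean(bx,0))
u=(bx[0]+bx[1]-bx[2]-bx[3])/2;print("len",np.linalg.norm(u),"yaw",np.degrees(np.arctan2(u[1],u[0])))
tb=plane("top",T2(575,240),.110);print("tabpt",tb, plane("top",T2(577,254),.11),"tab scene end",plane("scene",S2(683,323),.11))
print("fit lamp",plane("top",T2(523,258),.066),plane("top",T2(645,235),.066))
print("cover",[plane("top",T2(*c),.112) for c in[(516,108),(594,100),(607,207),(534,220)]])
E
```

```text
head (array([ 0.5338, -0.2464,  0.1326]), np.float64(0.0009743407004275779))
[ 0.5361 -0.2492  0.118 ] [ 0.5236 -0.261   0.118 ]
[ 0.5345 -0.2472  0.13  ] [ 0.5317 -0.2487  0.13  ]
[ 0.5329 -0.2452  0.142 ] [ 0.5398 -0.2364  0.142 ]
ring [ 0.4799 -0.2361  0.12  ]
ped [ 0.6066 -0.265   0.112 ]
bar [array([ 0.5836, -0.1586,  0.107 ]), array([ 0.5334, -0.3441,  0.107 ])]
box [[0.5766 0.2938 0.06  ]
 [0.6039 0.1462 0.06  ]
 [0.4069 0.1097 0.06  ]
 [0.3851 0.2532 0.06  ]] [0.4931 0.2007 0.06  ]
len 0.19802134383240327 yaw 11.232110302734565
tabpt [0.4235 0.1911 0.11  ] [0.4123 0.1894 0.11  ] tab scene end [0.4152 0.1951 0.11  ]
fit lamp [0.4112 0.2415 0.066 ] [0.4293 0.1405 0.066 ]
cover [array([0.5302, 0.2395, 0.112 ]), array([0.536 , 0.1764, 0.112 ]), array([0.4495, 0.1653, 0.112 ]), array([0.4397, 0.2239, 0.112 ])]
```

```bash
cat >g.py <<'E'
# usage: g.py [dx dy dz turn of last move] -- f x y z ...  (f: s/b/w frames, mm) ; prints tool shifts (mm)
import sys,json,os
import numpy as np
F={'w':(0,0,0),'s':(.534,-.2465,-14.7),'b':(.494,.2025,10.3)}
if os.path.exists('F.json'): F.update(json.load(open('F.json')))
c=json.load(open('cmd.json')) if os.path.exists('cmd.json') else [.24,.577,.199,67.38]
a=sys.argv[1:];i=a.index('--');m=list(map(float,a[:i]));q=a[i+1:]
ax=lambda y:(np.array([np.cos(np.radians(y)),np.sin(np.radians(y))]),np.array([np.sin(np.radians(y)),-np.cos(np.radians(y))]))
if m:
    X,Y=ax(c[3]);d=(X*m[0]+Y*m[1])/1000;c=[c[0]+d[0],c[1]+d[1],c[2]-m[2]/1000,c[3]-m[3]];json.dump(c,open('cmd.json','w'))
print('cmd',np.round(c,4),{f:np.round(np.array([d@ax(F[f][2])[0],-d@ax(F[f][2])[1]])*1e3,1).tolist() for f in'sb' for d in[np.array(c[:2])-F[f][:2]]})
X,Y=ax(c[3])
for k in range(0,len(q),4):
    f=F[q[k]];x,y,z=[float(v)/1e3 for v in q[k+1:k+4]];U,V=ax(f[2])
    D=np.array(f[:2])+U*x-V*y-c[:2]
    print(q[k:k+4],np.round([D@X*1e3,D@Y*1e3,(c[2]-z)*1e3],1),'yaw',f[2])
E
python3 g.py -- s 0 0 175
```

```text
cmd [ 0.24   0.577  0.199 67.38 ] {'s': [-493.3, 721.9], 'b': [-182.9, 413.9]}
['s', '0', '0', '175'] [-647.1  588.1   24. ] yaw -14.7
```

Call:
play_rows(
  motion=[
    [-0.044,0.04,0,0],
    [-0.088,0.08,0,0],
    [-0.132,0.12,0,-2],
    [-0.176,0.16,0,-4],
    [-0.22,0.2,0,-6],
    [-0.264,0.24,0,-8],
    [-0.308,0.28,0,-8],
    [-0.352,0.32,0,-8],
  ],
  fingers=1,
)

```text
t: 1.1
ee_pos: [0.4005, 0.1271, 0.1991]
orientation: [180.0, -0.0, 75.4]
wrist_force: [-0.1, 0.2, 0.3]
width: -0.0003
```

```bash
python3 g.py -352 320 0 -8 -- s 0 0 175
```

```text
cmd [ 0.4    0.129  0.199 75.38 ] {'s': [-224.9, 329.2], 'b': [-105.6, -55.5]}
['s', '0', '0', '175'] [-329.5  224.4   24. ] yaw -14.7
```

Call:
play_rows(
  motion=[
    [-0.047,0.032,0,0],
    [-0.094,0.064,0,0],
    [-0.141,0.096,0,0],
    [-0.188,0.128,0,0],
    [-0.235,0.16,0,0],
    [-0.282,0.192,0,0],
    [-0.329,0.224,0,0],
    [-0.3295,0.2245,0.024,0],
  ],
)

```text
t: 2.1
ee_pos: [0.5372, -0.2517, 0.1768]
orientation: [179.6, 0.1, 75.1]
wrist_force: [0.1, 0.7, -0.4]
width: -0.0
```

```bash
python3 g.py -329.5 224.5 24 0 -- s 0 0 117; python3 -c "
from h import *
print(r.read_state()['ee_pos'])
crops('pics/c2.png',[('top',350,145,100),('scene',205,105,140)])
print(proj('scene',[[.534,-.2465,.133],[.534,-.2465,.175]]),proj('top',[[.534,-.2465,.133]]))"
```

```text
cmd [ 0.5341 -0.2465  0.175  75.38  ] {'s': [0.1, 0.0], 'b': [-40.9, -448.9]}
['s', '0', '0', '117'] [-0.  -0.1 58. ] yaw -14.7
[ 0.53719038 -0.25173714  0.17684521]
[[258.63052064 161.527026  ]
 [257.32714978 150.74641154]] [[395.56647483 192.90346869]]
```

View pics/c2.png

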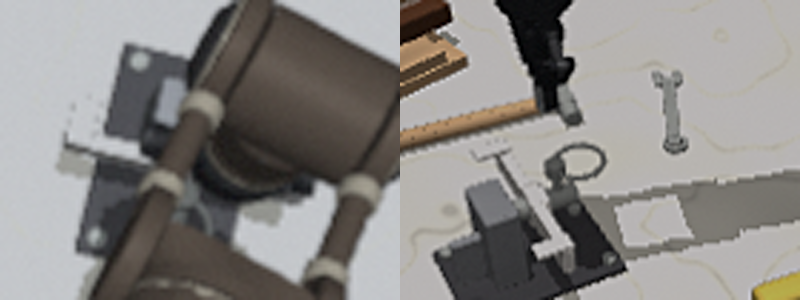

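Call:
play_rows(
  motion=[
    [0,0,0,0],
    [0,0,0.02,0],
    [0,0,0.034,0],
    [0,0,0.042,0],
    [0,0,0.048,0],
    [0,0,0.053,0],
    [0,0,0.057,0],
    [0,0,0.058,0],
  ],
)

```text
t: 3.2
ee_pos: [0.5344, -0.2466, 0.117]
orientation: [-180.0, -0.0, 75.4]
wrist_force: [0.2, 0.7, 0.2]
width: 0.0001
```

```bash
python3 g.py 0 0 58 0 -- s 0 0 115; python3 -c "
from h import *
s=r.read_state();print(s['ee_pos'],s['wrist_force'])"
```

```text
cmd [ 0.5341 -0.2465  0.117  75.38  ] {'s': [0.1, 0.0], 'b': [-40.9, -448.9]}
['s', '0', '0', '115'] [-0.  -0.1  2. ] yaw -14.7
[ 0.53438793 -0.24657927  0.11697469] [0.22436713 0.69461651 0.15875768]
```

Call:
play_rows(
  motion=[
    [0,0,0.001,0],
    [0,0,0.002,0],
    [0,0,0.002,0],
    [0,0,0.003,0],
    [0,0,0.003,0],
    [0,0,0.004,0],
    [0,0,0.004,0],
    [0,0,0.004,0],
  ],
)

```text
t: 4.2
ee_pos: [0.5345, -0.2466, 0.1131]
orientation: [-180.0, 0.0, 75.4]
wrist_force: [0.4, 0.2, -0.4]
width: -0.0004
```

```bash
python3 g.py 0 0 4 0 -- ; python3 -c "
from h import *
crops('pics/c3.png',[('scene',205,105,120),('scene',240,145,40)])
s=r.read_state();print(s['ee_pos'],s['wrist_force'])"
```

```text
cmd [ 0.5341 -0.2465  0.113  75.38  ] {'s': [0.1, 0.0], 'b': [-40.9, -448.9]}
[ 0.5344912  -0.24658684  0.11319492] [ 0.59177496 -0.84321532  0.18894842]
```

View pics/c3.png

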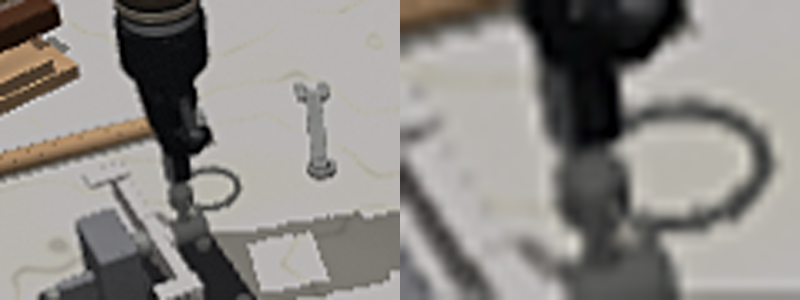

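```bash
python3 - <<'E'
from h import *
np.set_printoptions(linewidth=220,precision=4,suppress=True)
a=cv2.cvtColor(cv2.imread("pics/scene0.png"),cv2.COLOR_BGR2GRAY);b=cv2.cvtColor(r.snapshot("scene"),cv2.COLOR_RGB2GRAY)
print(a[154:178,250:282]);print(b[154:178,250:282])
print(two((276.3,160.8),(392.3,210.4)))
print(two((258.8,162),(395.7,193)))
print(proj("scene",[.534,-.2465,.113]))
E
```

```text
[[177 177 176 177 177 177 177 177 176 175 177 177 179 179 182 168 168 172 158 160 169 180 180 178 177 176 177 175 176 176 176 176]
 [176 176 177 176 176 177 176 177 177 178 178 181 161 165 168 148 150 152 129 127 144 161 163 171 179 179 177 176 176 176 175 176]
 [177 176 177 176 176 177 176 177 177 179 181 174 138 132 114 106 118 118 111 104  98 103 113 141 158 178 180 177 177 175 177 176]
 [176 176 176 176 176 176 176 177 179 168 167 144  98  96 134 141 148 150 151 150 143 142 117 105 122 158 156 176 177 176 175 176]
 [176 176 176 177 176 177 178 180 172 147 128 109 128 145 179 183 182 182 181 182 183 185 167 151 114 129 132 175 177 176 176 176]
 [176 177 176 176 176 178 181 172 145 130  97 130 181 185 181 178 177 177 177 177 178 178 180 184 158 124 128 178 178 177 176 175]
 [177 176 176 177 178 174 161 144 126 125 108 140 158 177 178 176 177 176 176 176 175 176 178 179 186 120 122 157 178 177 176 176]
 [176 176 176 177 180 154 130 126 131 131 131 129 132 174 178 177 176 176 176 176 176 176 177 179 186 134 118 129 175 177 177 176]
 [177 177 176 178 183 133 127 134 136 137 139 125 10
[... 4654 characters left out ...]
9 190 193]
 [180 185 183 185 188 194 140  89  84  86  86  83  80  80  77  73  65  77 149 152 148 147 147 147 148 147 148 148 148 148 148 151]
 [172 187 184 184 168 187 176 111  79  79  79  78  73  70  65  60  54  48  84 113 113 111 110 111 110 111 112 112 113 113 113 113]
 [145 183 187 184 174 162 182 121  75  71  71  67  65  51  55  71  73  69  51  86 118 117 117 116 117 117 118 117 117 118 117 116]
 [ 98 143 182 186 186 175 141 114  71  60  56  47  42  49  73  86  86  85  39  37 120 122 118 118 118 118 119 118 117 114 112 109]]
(array([ 0.4782, -0.2355,  0.1118]), np.float64(0.006649968739499955))
(array([ 0.5337, -0.247 ,  0.1307]), np.float64(0.0007889160584865901))
[[259.2303 166.4686]]
```

```bash
python3 - <<'E'
from h import *
im={n:r.snapshot(n).copy() for n in("scene","top")}
z0={n:cv2.imread(f"pics/{n}0.png")[:,:,::-1].copy() for n in("scene","top")}
def mark(I,n,P,k=6):
    big=cv2.resize(I,None,fx=1,fy=1);p=proj(n,P)[0];print(n,P,p);q=tuple(int(round(v)) for v in p)
    big[q[1],q[0]]=(255,0,0);return big
s=r.read_state();P=s['ee_pos'];print(P,s['joint_pos'],s['width'])
a=mark(im["scene"],"scene",P);b=mark(im["top"],"top",P);c=mark(z0["scene"],"scene",[.24,.576,.198]);d=mark(z0["top"],"top",[.24,.576,.198])
def cr(I,x,y,w):return cv2.resize(I[y:y+w*3//4,x:x+w],(400,300),interpolation=cv2.INTER_NEAREST)
o=np.vstack([np.hstack([cr(a,220,110,80),cr(b,340,130,120)]),np.hstack([cr(c,540,175,100),cr(d,60,250,100)])])
cv2.imwrite("pics/c4.png",o[:,:,::-1])
E
```

```text
[ 0.53448011 -0.24659642  0.11319819] [-2.90047992e+01  1.91183061e+01  1.02491842e+02 -1.50610640e-03
  5.83874715e+01 -1.04382834e+02] -1.9109083003274497e-05
scene [ 0.53448011 -0.24659642  0.11319819] [259.08372456 166.47379776]
top [ 0.53448011 -0.24659642  0.11319819] [394.59437129 193.60089618]
scene [0.24, 0.576, 0.198] [574.78858898 250.90959155]
top [0.24, 0.576, 0.198] [123.40744806 291.37085509]
```

View pics/c4.png

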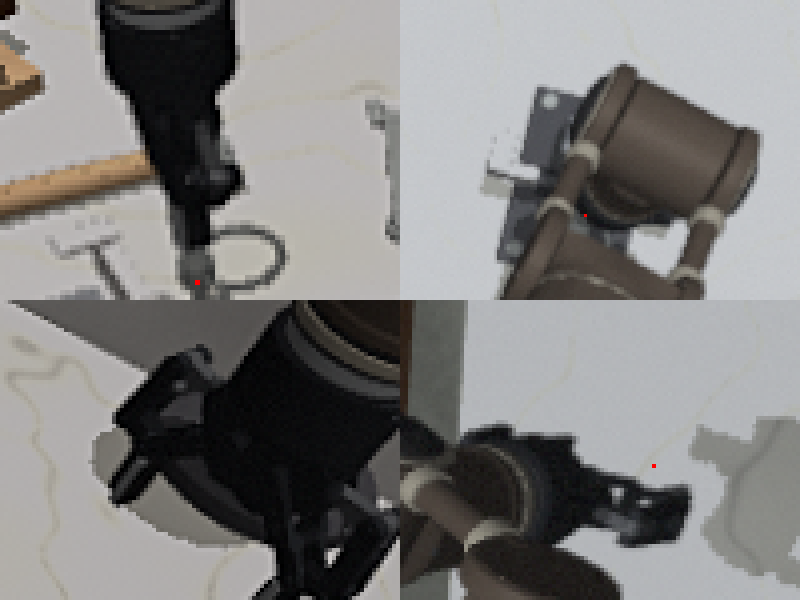

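```bash
python3 - <<'E'
from h import *
np.set_printoptions(precision=1,suppress=True)
P=np.array([.24,.5763,.198]);y=np.radians(67.4);X=np.array([np.cos(y),np.sin(y),0])
for dz in(0,.013,.03,.05,.07):
    for n in("scene","top"):print(dz,n,proj(n,[P+[0,0,dz],P+X*.05+[0,0,dz],P-X*.05+[0,0,dz]]).tolist())
print(proj("scene",[[0,0,0]]),proj("top",[[0,0,0]]))
for dz in(0,.013,.03,.05):print(proj("scene",[[.5345,-.2466,.113+dz],[.5345+.008,-.2466+.008,.113+dz]]))
print(two((258,160),(394.6,193.6)))
E
```

```text
0 scene [[574.9119224491567, 250.98280596084143], [591.6048096277414, 267.386125052304], [559.0737891278274, 235.5740820031343]]
0 top [[123.30747563894778, 291.3713502929022], [108.25974844749862, 284.86226252532157], [138.4470134090006, 297.913084868394]]
0.013 scene [[577.737590312181, 247.60117965921216], [594.7032293463494, 264.06900146908094], [561.6474535295586, 232.14400574125554]]
0.013 top [[121.13734136513813, 291.80690145603444], [105.93773213814228, 285.2274024556714], [136.43090329361792, 298.4197945135277]]
0.03 scene [[581.5135040921784, 243.0678516879629], [598.8459517282681, 259.61768990791626], [565.0845012381885, 227.55005092160766]]
0.03 top [[118.2293301865449, 292.39048787951134], [102.82648133360993, 285.71658470917805], [133.72904651385926, 299.09880143626145]]
0.05 scene [[586.0764306689002, 237.56710679997985], [603.8555641914073, 254.20967437174758], [569.2347910421937, 221.9823203541307]]
0.05 top [[114.70211675845349, 293.0982473698481], [99.05319198582734, 286.30975813939085], [130.4515128602694, 299.9224029068618]]
0.07 scene [[590.7740969018766, 231.87757355720822], [609.016823292058, 248.6083112113636], [573.5041711699079, 216.23098999375392]]
0.07 top [[111.05473873303882, 293.8300149562425], [95.15186440334924, 286.9229427783616], [127.0618903989731, 300.77407903966235]]
[[415.8 157.8]] [[319.9 357.5]]
[[259.1 166.5]
 [258.6 168.9]]
[[258.7 163.3]
 [258.2 165.7]]
[[258.2 159.1]
 [257.7 161.4]]
[[257.6 153.9]
 [257.1 156.3]]
(array([ 0.5, -0.2,  0.1]), np.float64(0.006238468938165217))
```

Call:
play_rows(
  motion=[
    [0,0,0.002,0],
    [0,0,0.004,0],
    [0,0,0.006,0],
    [0,0,0.008,0],
    [0,0,0.01,0],
    [0,0,0.012,0],
    [0,0,0.014,0],
    [0,0,0.016,0],
  ],
)

```text
t: 5.45
ee_pos: [0.5345, -0.2466, 0.0972]
orientation: [-180.0, 0.0, 75.4]
wrist_force: [-0.9, 0.9, 2.6]
width: 0.0004
```

```bash
python3 g.py 0 0 16 0 -- ; python3 -c "
from h import *
a=cv2.cvtColor(r.snapshot('scene'),cv2.COLOR_RGB2GRAY)
print(a[156:174,252:268])
s=r.read_state();print(s['ee_pos'],s['wrist_force'])"
```

```text
cmd [ 0.5341 -0.2465  0.097  75.38  ] {'s': [0.1, 0.0], 'b': [-40.9, -448.9]}
[[184 199 106  39  42  20   8  10  11   4  98 165 135 165 169 155]
 [184 196 109  52  55  23   4  15  12   0 114 167 129 105 103  84]
 [184 194 117  50  64  31   8  17  12   1  75  91  66  82 112 113]
 [184 193 132  54  66  35   8  16  11   2  66 109 141 157 170 170]
 [183 192 144  60  62  37  12  11   8   2  51 166 191 190 187 186]
 [183 190 154  65  58  45  15  10  14   6  13 183 190 184 182 182]
 [182 186 181 119  71  46  16   3   6   5  49 183 188 182 182 181]
 [182 184 193 151  83  57  25  20  54  56  80 184 186 182 182 181]
 [183 184 192 146  81  71  64  70  87  82  62 181 188 182 180 181]
 [177 176 185 130  70  67  80  83  81  69  33 182 189 183 182 182]
 [180 177 185 143  69  56  72  72  65  60  35 161 191 189 187 187]
 [186 186 189 181  90  50  64  67  64  79  71 123 144 170 173 155]
 [160 171 187 197 122  59  58  63  64  71  82  91  85 119 124 100]
 [110 125 160 190 178 140  77  61  62  47  73  70  74  73  82  99]
 [118 106 125 159 166 155  84  60  62  50  80  80  81  79  81 162]
 [170 129 121 114  97 104  75  67  67  71  89  91  90  87  79 154]
 [189 171 136 121  80  78  83  84  84  86  91  89  89  86  76 123]
 [184 188 173 140  99  86  89  90  90  89  88  86  84  81  73 106]]
[ 0.53442809 -0.24657624  0.09687558] [-1.1632753   0.39053548  0.86838462]
```

Call:
play_rows(
  motion=[
    [0,0,0.002,0],
    [0,0,0.004,0],
    [0,0,0.005,0],
    [0,0,0.006,0],
    [0,0,0.007,0],
    [0,0,0.008,0],
    [0,0,0.009,0],
    [0,0,0.01,0],
  ],
)

```text
t: 6.5
ee_pos: [0.5345, -0.2466, 0.0871]
orientation: [180.0, 0.0, 75.4]
wrist_force: [-0.8, -0.4, 2.6]
width: -0.0
```

```bash
python3 g.py 0 0 10 0 -- ; python3 -c "
from h import *
a=cv2.cvtColor(r.snapshot('scene'),cv2.COLOR_RGB2GRAY)
print(a[160:176,252:268])
s=r.read_state();print(s['ee_pos'],s['wrist_force'])"
```

```text
cmd [ 0.5341 -0.2465  0.087  75.38  ] {'s': [0.1, 0.0], 'b': [-40.9, -448.9]}
[[184 191 147  62  64  39  10  12  13   4  60  96 104  70  72  75]
 [183 191 142  58  61  41  12  16  15   6  29 103  89 138 153 151]
 [183 189 156  72  59  47  17  12  14   6  24 164 162 187 191 190]
 [182 187 185  90  54  49  16   9  15   7  12 170 191 186 184 183]
 [182 185 196 114  57  52  20   8  13   4   0 148 184 184 181 182]
 [178 176 186 140  77  64  27   0  23  21  40 171 188 184 182 182]
 [180 177 183 156  86  65  43  55  66  70  59 163 187 184 183 182]
 [185 187 189 183  96  65  76  86  87  78  52 143 190 191 186 183]
 [160 172 188 201 100  58  75  79  76  64  46 111 135 144 183 187]
 [113 127 161 198 113  55  62  66  63  66  62  68  55  75 153 190]
 [105 108 127 165 111  62  62  65  62  92  86  82  80  80 101 142]
 [130 120 125 119  88  66  60  63  61  82  75  72  78  80  74  72]
 [172 135 128 125  84  76  81  74  79  80  78  76  80  83  74 108]
 [189 173 137 131 101  87  90  87  90  90  89  87  86  83  75 110]
 [185 188 172 172 136  92  85  87  86  84  83  80  78  73  64  87]
 [184 186 172 191 148  99  82  79  79  78  74  70  65  60  53  59]]
[ 0.53448763 -0.24658771  0.08698953] [-0.79824022 -0.44351796  0.93932932]
```

Still sliding at about 3 N; continue until it bottoms out.

Call:
play_rows(
  motion=[
    [0,0,0.001,0],
    [0,0,0.002,0],
    [0,0,0.003,0],
    [0,0,0.004,0],
    [0,0,0.005,0],
    [0,0,0.005,0],
    [0,0,0.005,0],
    [0,0,0.005,0],
  ],
)

```text
t: 7.55
ee_pos: [0.5346, -0.2467, 0.0858]
orientation: [-180.0, 0.0, 75.4]
wrist_force: [-6.8, 3.8, 19.7]
width: 0.0
```

```bash
python3 g.py 0 0 5 0 -- ; python3 -c "
from h import *
s=r.read_state();print(s['ee_pos'],s['wrist_force'])"
```

```text
cmd [ 0.5341 -0.2465  0.082  75.38  ] {'s': [0.1, 0.0], 'b': [-40.9, -448.9]}
[ 0.53458521 -0.24666618  0.08581057] [-6.75162048  3.84476118 19.67052747]
```

Call:
play_rows(
  motion=[
    [0,0,-0.015,0],
    [0,0,-0.03,0],
    [0,-0.016,-0.03,0],
    [0,-0.032,-0.03,0],
    [0,-0.048,-0.03,0],
    [0,-0.048,-0.015,0],
    [0,-0.048,0,0],
    [0,-0.048,0.002,0],
  ],
)

```text
t: 8.55
ee_pos: [0.4869, -0.2338, 0.078]
orientation: [-179.8, -0.1, 75.4]
wrist_force: [-0.8, -0.2, 1.4]
width: -0.0004
```

```bash
python3 g.py 0 -48 2 0 -- ; python3 -c "
from h import *
crops('pics/c5.png',[('scene',235,125,60),('top',350,145,100)])
s=r.read_state();print(s['ee_pos'],s['wrist_force'])"
```

```text
cmd [ 0.4876 -0.2344  0.08   75.38  ] {'s': [-47.9, -0.0], 'b': [-84.4, -428.7]}
[ 0.48777948 -0.2342361   0.07918123] [-0.3146894   0.03716668  0.26483942]
```

View pics/c5.png

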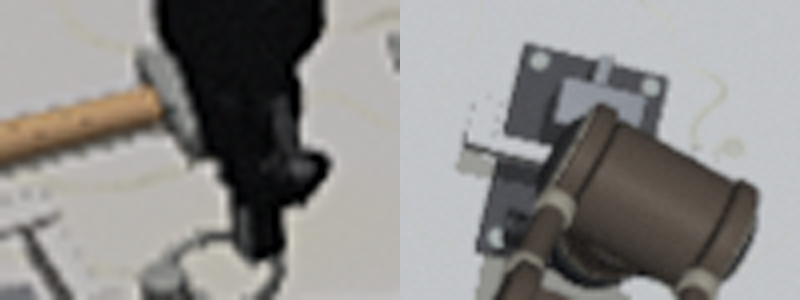

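Call:
play_rows(
  motion=[
    [0,0,0.005,0],
    [0,0,0.012,0],
    [0,0.001,0.019,0],
    [0,0.003,0.026,0],
    [0,0.005,0.033,0],
    [0,0.007,0.039,0],
    [0,0.009,0.044,0],
    [0,0.01,0.048,0],
  ],
)

```text
t: 9.65
ee_pos: [0.4975, -0.2369, 0.0316]
orientation: [-180.0, -0.0, 75.4]
wrist_force: [-0.6, -0.4, -0.1]
width: 0.0002
```

```bash
python3 g.py 0 10 48 0 -- ; python3 -c "
from h import *
crops('pics/c6.png',[('scene',235,125,60),('scene',205,105,120)])
s=r.read_state();print(s['ee_pos'],s['wrist_force'])"
```

```text
cmd [ 4.973e-01 -2.369e-01  3.200e-02  7.538e+01] {'s': [-37.9, -0.0], 'b': [-75.3, -432.9]}
[ 0.4972391  -0.23672355  0.03151657] [-0.78793759  0.49546722  0.39285777]
```

View pics/c6.png

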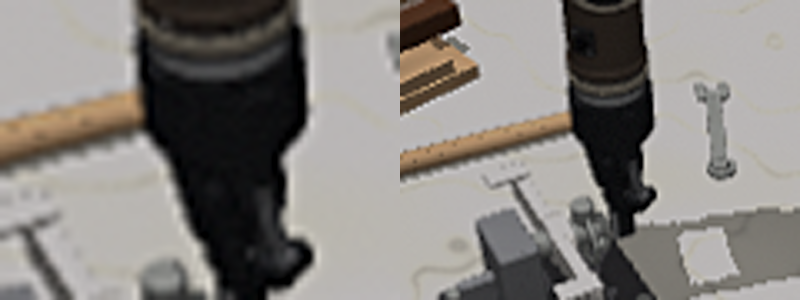

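```bash
python3 g.py -- s -60 0 110 b -71 0 130
```

```text
cmd [ 4.973e-01 -2.369e-01  3.200e-02  7.538e+01] {'s': [-37.9, -0.0], 'b': [-75.3, -432.9]}
['s', '-60', '0', '110'] [  0.1 -22.1 -78. ] yaw -14.7
['b', '-71', '0', '130'] [ 394.4 -178.5  -98. ] yaw 10.3
```

Call:
play_rows(
  motion=[
    [0,-0.02,-0.03,0],
    [0,-0.025,-0.08,0],
    [0.05,-0.045,-0.098,-4],
    [0.1,-0.065,-0.098,-9],
    [0.155,-0.085,-0.098,-14],
    [0.21,-0.107,-0.098,-19],
    [0.265,-0.128,-0.098,-23],
    [0.32,-0.15,-0.098,-25],
  ],
  fingers=0.5,
)

```text
t: 10.75
ee_pos: [0.4332, 0.1123, 0.1308]
orientation: [179.9, 0.0, 100.4]
wrist_force: [1.8, -0.1, -0.1]
width: 0.0424
```

```bash
python3 g.py 320 -150 -98 -25 -- b -71 0 130; python3 -c "
from h import *
crops('pics/c7.png',[('scene',225,145,60),('top',360,150,80)])
s=r.read_state();print(s['ee_pos'],s['wrist_force'],s['width'])"
```

```text
cmd [  0.4329   0.1106   0.13   100.38  ] {'s': [-188.4, 319.8], 'b': [-76.5, -79.5]}
['b', '-71', '0', '130'] [79.5  5.6  0. ] yaw 10.3
[0.43224082 0.11538083 0.13059094] [ 0.86947811 -1.30259603 -0.86014833] 0.042532001936039364
```

View pics/c7.png

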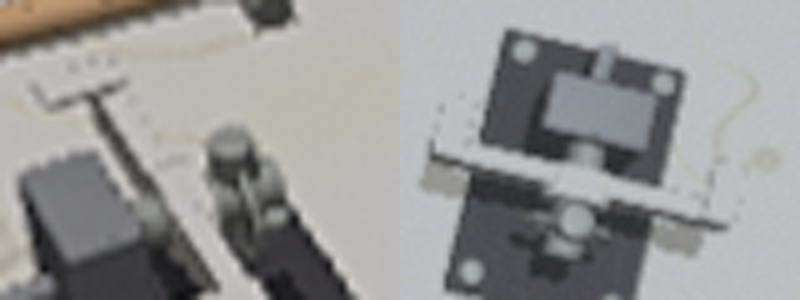

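Call:
play_rows(
  motion=[
    [0.04,0.003,0,0],
    [0.0795,0.0055,0,0],
    [0.0795,0.0055,0,0],
    [0.0795,0.0055,0.02,0],
    [0.0795,0.0055,0.045,0],
    [0.0795,0.0055,0.06,0],
    [0.0795,0.0055,0.067,0],
    [0.0795,0.0055,0.069,0],
  ],
)

```text
t: 11.85
ee_pos: [0.4246, 0.1893, 0.0611]
orientation: [-180.0, 0.0, 100.3]
wrist_force: [0.2, 0.2, 0.2]
width: 0.0424
```

```bash
python3 g.py 79.5 5.5 69 0 -- ; python3 -c "
from h import *
crops('pics/c8.png',[('scene',340,205,80),('top',220,175,100)])
s=r.read_state();print(s['ee_pos'],s['wrist_force'],s['width'])"
```

```text
cmd [4.2400e-01 1.8980e-01 6.1000e-02 1.0038e+02] {'s': [-217.1, 394.1], 'b': [-71.1, 0.0]}
[0.42493477 0.18964442 0.06152942] [0.18094522 0.41400147 0.53780519] 0.04293250900168935
```

View pics/c8.png

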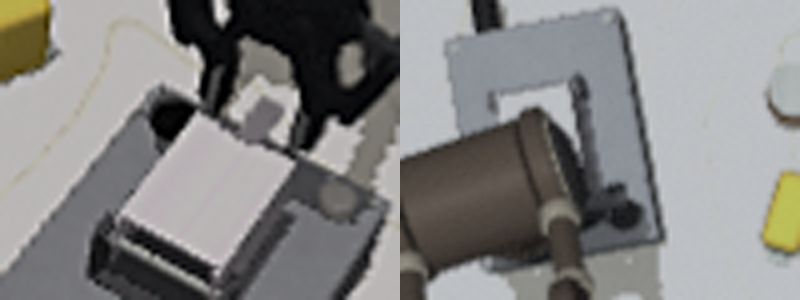

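Call:
play_rows(
  motion=[
    [0,0,0,0],
    [0,0,0,0],
    [0,0,0,0],
    [0,0,0,0],
    [0,0,0,0],
    [0,0,0,0],
    [0,0,0,0],
    [0,0,0,0],
  ],
  fingers=1,
)

```text
t: 12.95
ee_pos: [0.4247, 0.192, 0.0621]
orientation: [179.9, -0.2, 100.3]
wrist_force: [-2.0, 5.9, 2.6]
width: 0.0125
```

```bash
python3 - <<'E'
import numpy as np
R=np.hypot(106,16);a=np.arctan2(16,106)
for t in np.linspace(0,1.84,24):print(round(t,2),np.round([-R*np.cos(t+a)+106,-(R*np.sin(t+a)-16)],1))
E
```

```text
0.0 [ 0. -0.]
0.08 [ 1.6 -8.4]
0.16 [  3.9 -16.7]
0.24 [  6.8 -24.7]
0.32 [ 10.4 -32.5]
0.4 [ 14.6 -40. ]
0.48 [ 19.4 -47.1]
0.56 [ 24.7 -53.9]
0.64 [ 30.5 -60.1]
0.72 [ 36.9 -65.9]
0.8 [ 43.6 -71.2]
0.88 [ 50.8 -75.9]
0.96 [ 58.3 -80. ]
1.04 [ 66.1 -83.5]
1.12 [ 74.2 -86.4]
1.2 [ 82.5 -88.6]
1.28 [ 90.9 -90.1]
1.36 [ 99.5 -91. ]
1.44 [108.  -91.2]
1.52 [116.6 -90.7]
1.6 [125.1 -89.5]
1.68 [133.5 -87.6]
1.76 [141.7 -85.1]
1.84 [149.6 -81.9]
```

Call:
play_rows(
  motion=[
    [0.001,0.0016,-0.0084,0],
    [0.002,0.0039,-0.0167,0],
    [0.002,0.0068,-0.0247,0],
    [0.002,0.0104,-0.0325,0],
    [0.002,0.0146,-0.04,0],
    [0.002,0.0194,-0.0471,0],
    [0.002,0.0247,-0.0539,0],
    [0.002,0.0305,-0.0601,0],
  ],
)

```text
t: 13.95
ee_pos: [0.4538, 0.1974, 0.1205]
orientation: [-180.0, -0.0, 100.4]
wrist_force: [4.3, 4.2, -11.3]
width: 0.0125
```

Call:
play_rows(
  motion=[
    [0,0.0064,-0.0058,0],
    [0,0.0131,-0.0111,0],
    [0,0.0203,-0.0158,0],
    [0,0.0278,-0.0199,0],
    [0,0.0356,-0.0234,0],
    [0,0.0437,-0.0263,0],
    [0,0.052,-0.0285,0],
    [0,0.0604,-0.03,0],
  ],
)

```text
t: 14.95
ee_pos: [0.5132, 0.2084, 0.1519]
orientation: [-179.9, -0.0, 100.4]
wrist_force: [-1.1, 4.9, -8.6]
width: 0.0117
```

Call:
play_rows(
  motion=[
    [0,0.0086,-0.0009,0],
    [0,0.0171,-0.0011,0],
    [0,0.0257,-0.0006,0],
    [0,0.0342,0.0006,0],
    [0,0.0426,0.0025,0],
    [0,0.0508,0.005,0],
    [0,0.055,0.0065,0],
    [0,0.055,0.0065,0],
  ],
)

```text
t: 15.95
ee_pos: [0.5681, 0.2176, 0.1446]
orientation: [180.0, 0.0, 100.4]
wrist_force: [0.4, 0.4, -0.3]
width: -0.0
```

```bash
python3 g.py 2 30.5 -60.1 0 --;python3 g.py 0 60.4 -30 0 --; python3 g.py 0 55 6.5 0 --; python3 -c "
from h import *
crops('pics/c9.png',[('scene',310,195,110),('top',215,150,110)])
s=r.read_state();print(s['ee_pos'],s['wrist_force'],s['width'])"
```

```text
cmd [  0.4536   0.1972   0.1211 100.38  ] {'s': [-190.3, 408.8], 'b': [-40.6, 2.0]}
cmd [  0.5131   0.2081   0.1511 100.38  ] {'s': [-135.6, 434.4], 'b': [19.8, 2.1]}
cmd [  0.5672   0.218    0.1446 100.38  ] {'s': [-85.8, 457.7], 'b': [74.8, 2.2]}
[0.56751429 0.21769513 0.14463581] [ 0.42798441  0.12146216 -0.72056189] 0.00016580104746280304
```

View pics/c9.png

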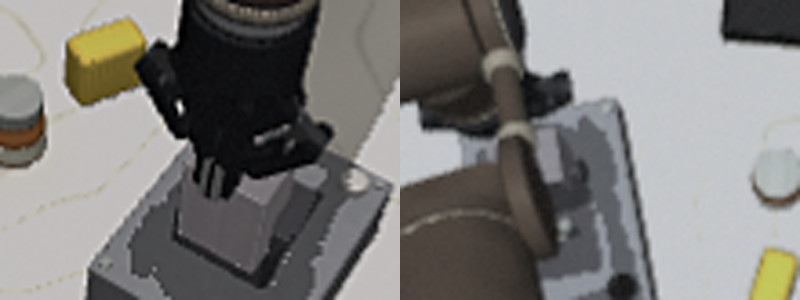

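Call:
play_rows(
  motion=[
    [0,0,-0.03,0],
    [0,0,-0.07,0],
    [0,0,-0.09,0],
    [-0.01,-0.03,-0.09,0],
    [-0.02,-0.06,-0.09,0],
    [-0.037,-0.09,-0.09,0],
    [-0.047,-0.097,-0.09,0],
    [-0.047,-0.097,-0.09,0],
  ],
)

```text
t: 17.05
ee_pos: [0.4809, 0.1539, 0.2348]
orientation: [180.0, -0.0, 100.3]
wrist_force: [0.9, 0.8, 0.0]
width: 0.0
```

```bash
python3 g.py -47 -97 -90 0 -- b -22 -45 48; python3 - <<'E'
from h import *
np.set_printoptions(precision=1,suppress=True)
o=np.array([.494,.2025]);y=np.radians(10.3);U=np.array([np.cos(y),np.sin(y)]);V=np.array([-U[1],U[0]])
B=lambda x,yy,z:np.r_[o+U*x/1e3+V*yy/1e3,z/1e3]
R=np.hypot(106,16);a=np.arctan2(16,106)
for t in(1.3,1.5,1.7,1.9):
    P=[B(35-np.cos(t+a)*R,0,90+R*np.sin(t+a))]+[B(35-d*np.cos(t)+22*np.sin(t),w,90+d*np.sin(t)+22*np.cos(t)) for d in(0,84) for w in(-30,30)]
    print(t,proj("scene",P).tolist(),proj("top",P).tolist())
im={n:r.snapshot(n) for n in("scene","top")}
for n in im:cv2.imwrite(f"pics/{n}9.png",im[n][:,:,::-1])
crops("pics/c10.png",[("scene",310,185,110),("top",215,150,110)],im)
P=[B(-13,-13.5,94),B(-13,13.5,94)];print(proj("scene",P),proj("top",P))
E
```

```text
cmd [  0.4802   0.1543   0.2346 100.38  ] {'s': [-153.7, 374.1], 'b': [-22.2, -44.9]}
['b', '-22', '-45', '48'] [-1.000e-01  2.000e-01  1.866e+02] yaw 10.3
1.3 [[379.74753066452695, 226.55096066048242], [357.4911633205706, 254.95429636093144], [378.0330963452296, 266.47411774043593], [365.4916427775132, 229.1624276205061], [387.31724338598383, 240.63400198207387]] [[248.8107757752229, 197.6941748249184], [261.91453511674104, 189.66403094223298], [243.89467729713522, 193.11523294763052], [258.98602379558884, 192.95676757770389], [239.7911549303817, 196.63351147330155]]
1.5 [[375.3989025696804, 232.04644865504332], [357.1760444076466, 256.144797051351], [377.6493620581732, 267.658756705425], [361.8133520814883, 234.00669466500693], [383.7735602933859, 245.72405962284003]] [[247.60372580270376, 190.7860953694165], [262.084731963371, 189.6340069532554], [244.12296267315025, 193.07407170795784], [258.11407324421015, 187.56609080535378], [238.97228382137595, 191.23217447285435]]
1.7 [[370.7610752911616, 238.76267785962054], [357.0363919733905, 257.11678748906843], [377.4334946119577, 268.61274508286806], [358.05548692827347, 239.66621375123043], [380.0764590819481, 251.61551341966612]] [[246.69364952571027, 184.23127834994165], [262.30212293899893, 189.86512444468156], [244.39750671019348, 193.29425641262333], [257.46842790807756, 182.5838912311748], [238.42858576560604, 186.2299783338563]]
1.9 [[366.0680789092523, 246.38476653995826], [357.0762022579713, 257.83251625156487], [377.39268823601674, 269.29924020913455], [354.405271420288, 245.872310261344], [376.4092959003092, 258.02620160794106]] [[246.1207163566075, 178.34605728309137], [262.55770150248117, 190.345825047296], [244.70706040714185, 193.76465757921204], [257.0756940136006, 178.23696191652397], [238.18110941862898, 181.85479991721095]]
[[376.2 241.1]
 [385.2 245.9]] [[260.7 211.4]
 [252.5 212.9]]
```

View pics/c10.png

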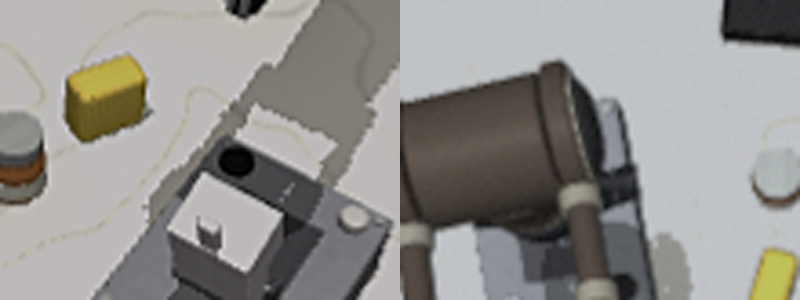

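Call:
play_rows(
  motion=[
    [0,0,0.05,0],
    [0,0,0.1,0],
    [0,0,0.15,0],
    [0,0,0.175,0],
    [0,0,0.1866,0],
    [0,0,0.1866,0],
    [0.004,0,0.1866,0],
    [0.009,0,0.1866,0],
  ],
)

```text
t: 18.15
ee_pos: [0.4804, 0.1638, 0.0496]
orientation: [179.8, -0.0, 100.4]
wrist_force: [-0.7, 0.3, 0.7]
width: -0.0002
```

Call:
play_rows(
  motion=[
    [0.005,0,0,0],
    [0.01,0,0,0],
    [0.014,0,0,0],
    [0.018,0,0,0],
    [0.022,0,0,0],
    [0.025,0,0,0],
    [0.027,0,0,0],
    [0.028,0,0,0],
  ],
)

```text
t: 19.15
ee_pos: [0.4731, 0.1906, 0.0477]
orientation: [-179.9, 0.0, 100.4]
wrist_force: [-4.6, -1.8, 0.3]
width: -0.0
```

Call:
play_rows(
  motion=[
    [0.001,0,0,0],
    [0.002,0,0,0],
    [0.003,0,0,0],
    [0.004,0,0,0],
    [0.005,0,0,0],
    [0.006,0,0,0],
    [0.006,0,0,0],
    [0.006,0,0,0],
  ],
)

```text
t: 20.15
ee_pos: [0.4732, 0.1964, 0.0483]
orientation: [180.0, 0.0, 100.4]
wrist_force: [-2.1, -3.3, -2.3]
width: 0.0
```

```bash
python3 g.py 9 0 186.6 0 -- ; python3 g.py 28 0 0 0 --; python3 g.py 6 0 0 0 --; python3 - <<'E'
from h import *
s=r.read_state();print(s['ee_pos'],s['wrist_force'],s['torque'])
E
```

```text
cmd [4.7860e-01 1.6320e-01 4.8000e-02 1.0038e+02] {'s': [-157.6, 382.2], 'b': [-22.2, -35.9]}
cmd [4.7350e-01 1.9070e-01 4.8000e-02 1.0038e+02] {'s': [-169.4, 407.6], 'b': [-22.2, -7.9]}
cmd [4.7250e-01 1.9660e-01 4.8000e-02 1.0038e+02] {'s': [-172.0, 413.0], 'b': [-22.2, -1.9]}
[0.47322346 0.19642068 0.04826253] [-2.07237434 -3.31793477 -2.2865999 ] [-0.5763256   0.3078172   0.04497153]
```

Call:
play_rows(
  motion=[
    [0.001,0,0,0],
    [0.002,0,0,0],
    [0.003,0,0,0],
    [0.004,0,0,0],
    [0.005,0,0,0],
    [0.006,0,0,0],
    [0.006,0,0,0],
    [0.006,0,0,0],
  ],
)

```text
t: 21.15
ee_pos: [0.4698, 0.2003, 0.0477]
orientation: [-179.7, 0.2, 100.4]
wrist_force: [-5.2, -9.0, 0.9]
width: -0.0003
```

```bash
python3 g.py 6 0 0 0 -- ; python3 - <<'E'
from h import *
s=r.read_state();print(s['ee_pos'],s['wrist_force'],s['torque'])
E
```

```text
cmd [4.7140e-01 2.0250e-01 4.8000e-02 1.0038e+02] {'s': [-174.5, 418.4], 'b': [-22.2, 4.1]}
[0.46977324 0.20029285 0.04765314] [-5.17375025 -8.98133415  0.88989196] [-1.4265467   0.70056907 -0.0277347 ]
```

Call:
play_rows(
  motion=[
    [-0.012,0,0,0],
    [-0.012,0,-0.04,0],
    [-0.012,0,-0.1,0],
    [-0.012,0,-0.16,0],
    [-0.07,0,-0.17,0],
    [-0.13,0,-0.17,0],
    [-0.19,0,-0.17,0],
    [-0.25,0,-0.17,0],
  ],
)

```text
t: 22.15
ee_pos: [0.52, -0.0452, 0.2204]
orientation: [179.5, 0.1, 100.4]
wrist_force: [0.2, 0.4, 0.6]
width: -0.0001
```

```bash
python3 g.py -250 0 -170 0 -- ; python3 - <<'E'
from h import *
np.set_printoptions(linewidth=220,precision=1,suppress=True)
im=r.snapshot("top");cv2.imwrite("pics/top11.png",im[:,:,::-1])
cv2.imwrite("pics/sc11.png",r.snapshot("scene")[:,:,::-1])
g=cv2.cvtColor(im,cv2.COLOR_RGB2GRAY)
print(g[170:224,236:270])
E
```

```text
cmd [ 5.1640e-01 -4.3400e-02  2.1800e-01  1.0038e+02] {'s': [-68.5, 192.0], 'b': [-21.9, -245.9]}
[[196 194 195 ... 195 195 195]
 [195 195 194 ... 194 195 195]
 [195 195 195 ... 194 195 195]
 ...
 [186 149 148 ...  81  83  84]
 [185 146 149 ...  84  81  84]
 [181 132 146 ...  84  82  96]]
```

```bash
python3 - <<'E'
import cv2
g=cv2.imread("pics/top11.png",0)
for i in range(172,224):print(i,' '.join(f"{v:3d}" for v in g[i,232:272]))
E
```

```text
172 195 195 195 194 194 194 195 195 195 195 195 194 193 195 193 194 194 194 195 194 193 195 194 195 195 195 195 194 193 194 197 194 194 195 194 194 194 195 193 194
173 195 195 194 193 193 187 167 165 160 157 156 159 172 193 193 194 194 193 194 194 195 195 196 194 195 196 195 196 194 194 194 193 194 194 193 195 195 194 194 194
174 194 194 194 194 188 161  89  84  63  30  27  54 131 194 193 194 194 195 194 195 194 195 196 193 196 195 196 194 195 195 195 195 193 194 194 194 195 195 195 195
175 193 194 194 193 184 133  28  32  41  36  36  58 124 190 188 178 196 194 196 194 196 194 194 195 196 196 195 195 194 194 197 195 194 194 195 196 194 194 194 194
176 195 194 195 194 187 149  28  30  36  37  81 142 161 188 178 141 193 195 194 195 195 194 195 193 194 194 196 194 195 195 195 194 195 194 195 193 195 190 178 175
177 193 195 195 192 189 171  21  32  34  41 106 183 177 167 152 122 179 194 194 194 194 195 193 194 193 194 194 196 194 195 194 193 190 176 176 177 173 165 141 141
178 194 195 193 192 189 172  42  31  35  37  82 139 133 116 108 107 142 193 195 195 191 183 194 194 196 195 196 187 
[... 6727 characters left out ...]
  82  83  79  83  85  82  83  82  87 113 148
220 194 195 196 195 182 147 144 147 146 145 146 147 145 146 146 137 104  78  80  81  82  81  80  79  80  82  81  80  81  81  82  81  84  83  82  80  81  86 115 146
221 195 194 195 195 185 148 147 146 145 147 145 146 145 145 145 140 118  80  81  80  80  78  79  78  79  82  81  80  79  80  81  82  83  83  83  81  83  84 109 146
222 195 194 194 194 185 145 149 148 148 146 147 146 142 144 145 143 130  81  81  81  81  79  79  77  81  80  81  80  81  81  83  83  78  84  82  83  81  84 115 148
223 195 194 193 195 181 131 146 146 147 148 146 144 141 143 142 144 130  81  81  80  84  81  78  80  78  81  79  82  79  78  81  80  83  88  88  83  81  95 129 146
```

```bash
python3 - <<'E'
from h import *
o=np.array([.494,.2025]);y=np.radians(10.3);U=np.array([np.cos(y),np.sin(y)]);V=np.array([-U[1],U[0]])
def show(l,P):d=np.array(P[:2])-o;print(l,np.round([d@U*1e3,d@V*1e3,P[2]*1e3],1))
for a,b in(((367.4,248.6),(246.3,179.3)),((366.5,247),(246,178.5))):
    p,e=two(a,b);show(e,p)
for uv in((246.3,179.3),(245.5,177.5)):show(uv,plane("top",uv,.185))
show("ball",plane("top",(251.6,212.5),.094))
show("brk",plane("top",(242.8,197),.098));show("brk",plane("top",(262.6,196),.098))
g=cv2.imread("pics/sc11.png",0)
for i in range(238,264):print(i,' '.join(f"{v:3d}" for v in g[i,352:390]))
E
python3 g.py -- b 84 2 200 b 84 2 138
```

```text
0.0022505236876648265 [ 82.6   2.3 176.8]
0.0005433001082107534 [ 84.2   1.  183.4]
(246.3, 179.3) [ 81.4  -0.  185. ]
(245.5, 177.5) [ 87.4   1.5 185. ]
ball [-11.1  16.2  94. ]
brk [43.9 35.3 98. ]
brk [ 34.8 -28.9  98. ]
238 184 185 184 186 191 172  89 108 109 138 187 187 185 185 185 185 184 184 185 185 185 185 187 190 184 172 133  83  77 116 116 114 115 116 116 116 118 118
239 185 185 186 188 197 124 103 110 122 184 190 185 185 183 184 184 185 185 184 184 184 185 185 186 188 192 185 176 135  91  81 116 116 117 117 117 116 115
240 184 186 188 195 148 109 110 105 161 193 187 185 184 184 184 184 184 184 184 184 185 184 184 185 185 186 188 189 184 174 134  59  82 119 118 116 116 113
241 185 188 196 152 110 111 108 138 187 187 184 185 185 184 184 185 183 184 184 184 184 184 184 183 184 185 185 187 188 192 186 170  96  58 100 117 117 115
242 187 194 138 108 112 111 122 184 189 186 185 185 185 185 185 185 185 184 184 185 184 184 184 184 184 184 184 185 185 186 188 191 181 170 103  71 105 120
243 190 172  91 108 112 107 162 192 186 185 184 185 187 186 185 184 185 184 184 185 184 184 184 
[... 2683 characters left out ...]
  72  57  60  60  58  58  56
261 121 120 118 118 120 119 120  26  33  46  65  73  74  71  73  71  71  71  71  71  72  71  72  71  70  70  85  78  79  79  78  71  54  51  60  63  56  58
262 121 121 118 117 119 122 130  61  51  32  34  46  65  75  73  72  72  71  71  71  72  72  72  70  72  71  82  78  79  77  78  67  47  65  59  53  51  76
263 120 120 120 118 118 124 131  69  73  72  55  35  36  57  78  74  72  71  71  72  71  72  72  71  71  72  82  79  78  79  97 143  89  56  43  34  70 100
cmd [ 5.1640e-01 -4.3400e-02  2.1800e-01  1.0038e+02] {'s': [-68.5, 192.0], 'b': [-21.9, -245.9]}
['b', '84', '2', '200'] [247.8 106.2  18. ] yaw 10.3
['b', '84', '2', '138'] [247.8 106.2  80. ] yaw 10.3
```

Call:
play_rows(
  motion=[
    [0.05,0.021,0,0],
    [0.1,0.042,0,0],
    [0.15,0.064,0,0],
    [0.2,0.085,0,0],
    [0.2478,0.106,0,0],
    [0.2478,0.106,0,0],
    [0.2478,0.106,0.025,0],
    [0.2478,0.106,0.05,0],
  ],
  fingers=0.5,
)

```text
t: 23.25
ee_pos: [0.5777, 0.2202, 0.169]
orientation: [179.7, -0.1, 100.4]
wrist_force: [0.2, -0.7, 0.2]
width: 0.0429
```

Call:
play_rows(
  motion=[
    [0,0,0.012,0],
    [0,0,0.022,0],
    [0,0,0.028,0],
    [0,0,0.03,0],
    [0,0,0.03,0],
    [0,0,0.03,0],
    [0,0,0.03,0],
    [0,0,0.03,0],
  ],
)

```text
t: 24.25
ee_pos: [0.5766, 0.2194, 0.1384]
orientation: [180.0, -0.0, 100.4]
wrist_force: [0.1, -0.4, -0.0]
width: 0.0428
```

Call:
play_rows(
  motion=[
    [0,0,0,0],
    [0,0,0,0],
    [0,0,0,0],
    [0,0,0,0],
    [0,0,0,0],
    [0,0,0,0],
    [0,0,0,0],
    [0,0,0,0],
  ],
  fingers=1,
)

```text
t: 25.25
ee_pos: [0.5763, 0.2202, 0.1384]
orientation: [180.0, -0.1, 100.4]
wrist_force: [-2.0, 5.0, 1.6]
width: 0.0127
```

```bash
python3 g.py 247.8 106 50 0 --;python3 g.py 0 0 30 0 --; python3 - <<'E'
import numpy as np
R=np.hypot(106,16);a=np.arctan2(16,106)
p=lambda t:np.array([-R*np.cos(t+a),-R*np.sin(t+a)])
ts=np.r_[1.9-.08*np.arange(25)]
ts[-1]=max(ts[-1],0)
for k in range(0,24,8):
    print([ [0,*np.round((p(t)-p(ts[k]))/1e3,4).tolist(),0] for t in ts[k+1:k+9]],ts[k+8])
E
```

```text
cmd [  0.576    0.2195   0.168  100.38  ] {'s': [-77.6, 461.4], 'b': [83.8, 2.0]}
cmd [  0.576    0.2195   0.138  100.38  ] {'s': [-77.6, 461.4], 'b': [83.8, 2.0]}
[[0, -0.0078, -0.0036, 0], [0, -0.0158, -0.0067, 0], [0, -0.024, -0.009, 0], [0, -0.0324, -0.0107, 0], [0, -0.0409, -0.0117, 0], [0, -0.0495, -0.0121, 0], [0, -0.0581, -0.0117, 0], [0, -0.0666, -0.0107, 0]] 1.2599999999999998
[[0, -0.0084, 0.0017, 0], [0, -0.0166, 0.0041, 0], [0, -0.0247, 0.0071, 0], [0, -0.0324, 0.0108, 0], [0, -0.0398, 0.015, 0], [0, -0.0469, 0.0199, 0], [0, -0.0536, 0.0253, 0], [0, -0.0598, 0.0312, 0]] 0.6199999999999999
[[0, -0.0057, 0.0064, 0], [0, -0.0109, 0.0132, 0], [0, -0.0155, 0.0204, 0], [0, -0.0196, 0.028, 0], [0, -0.023, 0.0359, 0], [0, -0.0258, 0.044, 0], [0, -0.0279, 0.0523, 0], [0, -0.029, 0.0586, 0]] 0.0
```

Call:
play_rows(
  motion=[
    [0.001,-0.0078,-0.003,0],
    [0.001,-0.0158,-0.0055,0],
    [0.001,-0.024,-0.0075,0],
    [0.001,-0.0324,-0.009,0],
    [0.001,-0.0409,-0.01,0],
    [0.001,-0.0495,-0.0103,0],
    [0.001,-0.0581,-0.01,0],
    [0.001,-0.0666,-0.009,0],
  ],
)

```text
t: 26.25
ee_pos: [0.5105, 0.208, 0.1473]
orientation: [180.0, 0.0, 100.4]
wrist_force: [5.9, 2.0, -2.0]
width: 0.0125
```

Call:
play_rows(
  motion=[
    [0,-0.0084,0.0017,0],
    [0,-0.0166,0.0041,0],
    [0,-0.0247,0.0071,0],
    [0,-0.0324,0.0108,0],
    [0,-0.0398,0.015,0],
    [0,-0.0469,0.0199,0],
    [0,-0.0536,0.0253,0],
    [0,-0.0598,0.0312,0],
  ],
)

```text
t: 27.25
ee_pos: [0.4496, 0.1967, 0.1156]
orientation: [-179.8, 0.1, 100.4]
wrist_force: [-1.6, -1.2, 5.6]
width: 0.0121
```

Still gripped; go on down the arc.

Call:
play_rows(
  motion=[
    [0,-0.0057,0.0064,0],
    [0,-0.0109,0.0132,0],
    [0,-0.0155,0.0204,0],
    [0,-0.0196,0.028,0],
    [0,-0.023,0.0359,0],
    [0,-0.0258,0.044,0],
    [0,-0.0275,0.051,0],
    [0,-0.0275,0.053,0],
  ],
)

```text
t: 28.25
ee_pos: [0.4238, 0.192, 0.0622]
orientation: [-179.8, 0.1, 100.4]
wrist_force: [-3.5, -4.1, 6.9]
width: 0.012
```

```bash
python3 g.py 1 -66.6 -9 0 --;python3 g.py 0 -59.8 31.2 0 --;python3 g.py 0 -27.5 53 0 --
```

```text
cmd [  0.5104   0.2084   0.147  100.38  ] {'s': [-138.3, 434.1], 'b': [17.2, 2.9]}
cmd [  0.4515   0.1977   0.1158 100.38  ] {'s': [-192.5, 408.7], 'b': [-42.6, 2.8]}
cmd [4.2450e-01 1.9270e-01 6.2800e-02 1.0038e+02] {'s': [-217.4, 397.1], 'b': [-70.1, 2.8]}
```

Call:
play_rows(
  motion=[
    [0,0,0.001,0],
    [0,0,0.002,0],
    [0,0,0.003,0],
    [0,0,0.004,0],
    [0,0,0.004,0],
    [0,0,0.004,0],
    [0,0,0.004,0],
    [0,0,0.004,0],
  ],
)

```text
t: 29.25
ee_pos: [0.4228, 0.1918, 0.0584]
orientation: [-179.7, 0.1, 100.4]
wrist_force: [-4.5, -4.7, 6.6]
width: 0.0123
```

Call:
play_rows(
  motion=[
    [0,0,0,0],
    [0,0,0,0],
    [0,0,0,0],
    [0,0,0,0],
    [0,0,0,0],
    [0,0,-0.02,0],
    [0,0,-0.06,0],
    [0,0,-0.11,0],
  ],
  fingers=0.4,
)

```text
t: 30.25
ee_pos: [0.4237, 0.1922, 0.169]
orientation: [-179.8, 0.0, 100.4]
wrist_force: [0.4, -0.1, -0.2]
width: 0.0515
```

Call:
play_rows(
  motion=[
    [-0.05,0,0,0],
    [-0.1,0,0,0],
    [-0.15,0,0,0],
    [-0.2,0,0,0],
    [-0.25,0,0,0],
    [-0.25,0,0,0],
    [-0.25,0,0,0],
    [-0.25,0,0,0],
  ],
)

```text
t: 31.25
ee_pos: [0.4695, -0.0521, 0.1688]
orientation: [-180.0, -0.0, 100.5]
wrist_force: [0.2, 0.4, 0.5]
width: 0.051
```

```bash
python3 - <<'E'
from h import *
for n,(x,y,w,h) in(("scene",(340,205,80,75)),("top",(230,165,55,80))):
    im=r.snapshot(n)[:,:,::-1];o=cv2.imread(f"pics/{n}0.png");cv2.imwrite(f"pics/{n}12.png",im)
    d=np.abs(im.astype(int)-o).max(2);D=d[y:y+h,x:x+w];print(n,(D>30).sum(),np.argwhere(D>30)[:20].tolist())
    for nm,(u,v) in {"all":(0,0)}.items():
        k=cv2.connectedComponentsWithStats(cv2.morphologyEx((d>35).astype(np.uint8),cv2.MORPH_OPEN,np.ones((2,2))))
        print([s.tolist() for s in k[2][1:] if s[4]>8])
print(r.read_state()['ee_pos'])
E
```

```text
scene 39 [[0, 0], [0, 1], [0, 13], [0, 14], [0, 15], [0, 16], [0, 17], [0, 18], [0, 19], [0, 20], [1, 12], [1, 13], [1, 14], [1, 15], [1, 16], [1, 17], [1, 18], [1, 19], [1, 20], [2, 10]]
[[403, 0, 14, 13, 74], [510, 0, 25, 48, 414], [590, 0, 50, 210, 4066], [363, 3, 14, 33, 191], [341, 13, 9, 8, 44], [322, 29, 8, 8, 41], [475, 28, 17, 27, 137], [347, 42, 11, 12, 66], [329, 48, 22, 13, 85], [297, 59, 51, 113, 3235], [417, 59, 6, 6, 25], [477, 62, 5, 5, 11], [500, 62, 4, 7, 18], [458, 64, 4, 5, 12], [332, 66, 3, 4, 11], [420, 70, 6, 13, 32], [459, 73, 13, 9, 41], [471, 77, 30, 18, 147], [407, 80, 9, 20, 87], [424, 84, 2, 5, 10], [463, 93, 10, 4, 24], [455, 96, 29, 34, 568], [476, 97, 24, 31, 428], [445, 107, 6, 4, 17], [439, 139, 129, 176, 4787], [256, 156, 12, 16, 81], [269, 156, 6, 3, 13], [265, 159, 13, 11, 40], [305, 166, 111, 58, 1868], [430, 175, 24, 18, 136], [632, 178, 8, 14, 66], [590, 187, 4, 5, 12], [568, 189, 24, 39, 331], [628, 191, 12, 7, 40], [601, 197, 39, 37, 708], [600, 227, 40, 31, 520]]
top 0 []
[[133, 178, 236, 222, 14522], [386, 197, 3, 4, 9], [390, 210, 7, 3, 14], [381, 213, 5, 5, 11], [389, 215, 6, 4, 13], [20, 277, 36, 76, 703], [16, 279, 30, 54, 902], [58, 280, 128, 120, 7624], [60, 295, 6, 6, 26], [18, 323, 5, 4, 13], [11, 324, 7, 11, 45], [301, 339, 29, 27, 434], [335, 338, 3, 3, 9], [52, 351, 8, 7, 42], [326, 364, 17, 9, 37], [297, 375, 36, 25, 247], [342, 375, 14, 25, 253]]
[ 0.46971219 -0.05206127  0.16886127]
```

```bash
python3 -c "
from workcell import r
print(r.finish_job())"
```

```text
the job is handed in; nothing more can be done
None
```

I did the whole job in the order asked and handed it in at about 31 s of the 66 s allowed. No verdict came back.

**What I did**
- **Pin:** I pushed it down until it bottomed; the force rose from about 3 N while sliding to about 20 N.
- **Ring:** I pressed the far edge down until it snapped shut.
- **Cover and toggle:** I opened the cover by its tab, pushed the toggle across until it met about 9 N of resistance, then closed the cover by its tab.

**Last checks**
- **Pin and ring:** a picture from both cameras showed the head down on the shaft and the ring hanging shut.
- **Toggle:** before closing the cover, the overhead camera put the ball at about +16 mm. The armed position is +13.5 mm, and the difference matches a 3 mm sideways error in my estimate of the box's position.
- **Cover:** it shows no change from the starting picture in the overhead view. In the scene view of the box area, 39 pixels differed; the ones I listed were at the top edge, which I took for the arm's shadow.
- **Other things on the bench:** nothing appears moved in the overhead view outside the arm, its shadow and the ring.

**What went wrong or disagreed**
- **Finger length:** the real fingertips sat about 32 mm above the reported TCP. The first push at the stated height touched nothing, so I measured the offset by contact and corrected for it.
- **Tab grip:** it slipped off late in the opening swing. The cover fell fully open on its own, and I confirmed this in the pictures before going on.
- **Toggle after closing:** with the cover shut I could not see the toggle again, so its final position rests on the check made before closing.

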